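# Fit the sample slicer's blade on its pin

### The job

Take the slicer blade from the wooden board by its grip, lay it flat in the slicer's blade seat with its notch over the locating pin, and slide it home until you feel the end of the notch stop against the pin, pushing with about 7 N and never over 12 N, for the pin is slender. Then press the hinged keeper down fully shut behind the blade, let go, and leave the glass, the jar and the box of breadsticks where they are.

Things in the scene. Friction and masses are not known exactly. Their poses are not given: they have to be found in the camera images.
- slicer: Slicer, fixed, 210 x 236 mm; origin under its middle, on the table. Its blade seat, a 55 mm wide channel with its floor 34 mm above the table, runs along its x; the aluminium decks beside it stand 6 mm higher, with rails at their x ends 10 mm higher still. Pin near the seat's +x end, keeper hinged at the -x end. Blade home: its origin at x = 0, y = 0, z = 34 mm, its axes parallel to the slicer's.
- pin: Upright steel locating pin, 8 mm diameter, 10 mm tall, the top 3 mm coned; fixed on the slicer at x = 46, y = 0 mm of it. Origin at its foot, on the seat floor. It is slender and stiff: the blade should be pushed against it with about 7 N (under 3.5 N is not home, over 12 N bends it).
- blade: Loose flat steel blade, 120 (x) x 50 (y) x 5 mm, about 0.16 kg, lying on the board, grip up; origin at the centre of its underside. In its +x end an open notch, 10 mm wide, 18 mm deep, its mouth flared at 45 degrees to 18 mm. In the middle an upright black finger grip, 46 (x) x 12 (y) mm, its top 39 mm above the underside: pinch it across y, above the plate.
- notch (a point): Point of the blade, 46 mm along its +x axis from its origin at underside height, in the notch, 4 mm from the notch's closed end: it lies on the pin's axis when the blade is home.
- keeper (a joint): Steel flap on a stiff hinge (axis along the slicer's y), rad: 0 = fully shut, starts at 1.1 to 1.35 (stop 1.4). 46 mm long from the hinge, 44 wide, 5 thick; 1 to 4 N shuts it. Shut, it points to the slicer's +x, top 3.5 mm above the hinge axis; a tongue drops in behind the blade with 2 mm to spare, so it shuts only on a blade that is home. Open, it clears a blade laid up to 13 mm short of home.
- keeper_hinge (a point): Middle of the keeper's hinge axis, fixed on the slicer at x = -100, y = 0, z = 42 mm of the slicer.
- keeper_tip (a point): Middle of the keeper's free end, on its upper (when shut) face, 46 mm from the hinge axis; moves with the keeper.
- board: Fixed wooden board, 220 (x) x 150 (y) x 16 mm, on the table; origin under its middle. The blade lies on it.
- glass: Empty tasting glass, 66 mm wide, 85 mm tall, a bystander; origin under its middle.
- jar: Jar of sauce with black lid, 66 mm wide, 100 mm tall, a bystander; origin under its middle.
- sticks: Open cardboard box of breadsticks, 110 x 130 x 100 mm, sticks to 125 mm, a bystander; origin under its middle.
Things that resemble listed ones, but are neither listed nor needed, are in the scene too. Of the things that look like the blade, the middle-sized one is meant.

How it is judged:
On the way, in this order (a step that is already met when the one before it is completed fails the run):
1. the blade lies flat in the seat with its notch over the pin and is pushed up against the pin (at least 3.5 N), the keeper still open (horizontal distance between notch and pin below 0.003 m and angle between the x axis of blade and the x axis of slicer, either way round below 0.08 rad and z of blade in the frame of slicer between 0.031 and 0.036 m and angle between blade's own z axis and vertical below 0.04 rad and contact force between blade and pin above 3.5 N and value of joint keeper above 0.5 rad), for 0.1 s.
2. the keeper is shut behind the blade (horizontal distance between notch and pin below 0.003 m and angle between the x axis of blade and the x axis of slicer, either way round below 0.08 rad and z of blade in the frame of slicer between 0.031 and 0.036 m and angle between blade's own z axis and vertical below 0.04 rad and value of joint keeper below 0.06 rad), for 0.1 s.
At the end, for the whole second after the job is handed in: The blade lies flat and still in the seat (tilt under 0.04 rad, along the seat within 0.08 rad, its underside within 3 mm of the seat floor), its notch point within 3 mm of the pin's axis, and the keeper is shut (under 0.06 rad) (all of step 2 and linear speed of blade below 0.02 m/s); the robot touches nothing.
It fails at once if the blade pushes on the locating pin with more than 12 N (contact force between blade and pin above 12 N).
It fails at once if the glass is moved more than 20 mm (distance of glass from where it was at the start of the episode above 0.02 m).
It fails at once if the jar is moved more than 20 mm (distance of jar from where it was at the start of the episode above 0.02 m).
It fails at once if the box of breadsticks is moved more than 20 mm (distance of sticks from where it was at the start of the episode above 0.02 m).
It also fails if it takes over 58 s, if anything falls off the work surface, if the arm or the gripper's body presses on something with over 40 N, if the wrist force passes 120 N, or if a joint passes its speed limit or range.

### The arm

A 7-joint arm with a two-finger parallel gripper is mounted at the origin on the work surface. World frame = base frame: x ahead of the robot, y to its left, z up, the work surface at z = 0. Lengths are in m, angles in rad, forces in N, time in s.
With the tool pointing down it reaches from about 0.4 to 0.85 m from the base axis. Payload 10.4 kg.
Tool frame: the origin (TCP) lies midway between the tips of the shut fingers; the grasp point (between the pads) lies 19 mm behind it; z points along the fingers, x is the direction in which the jaws open and shut, and the axes are right-handed (so a half turn about z gives the same grasp; the last joint's range is limited). The gripper opens to 87 mm and grips with 3 to 60 N. Pads are 19 mm wide; open, the fingers measure 117 mm over their backs; the gripper's body (75 mm by 190 mm) begins 51 mm behind the grasp point.
Start: joints at [1.124, 0.332, -0.065, 1.46, 0.022, 1.35, -0.088], TCP at [0.257, -0.57, 0.185] pointing down, gripper open.
Joint ranges: [-2.6, 2.6], [-0.5, 2.12], [-1.47, 1.34], [0.16, 2.42], [-1.27, 4.41], [0.06, 2.06], [-2.6, 2.6]. Speed limits (rad/s): [2.22, 2.22, 2.79, 2.79, 3.14, 3.14, 3.14].

### API

Orientations are given as [roll, pitch, yaw] about the fixed x, y, z axes, in that order (R = Rz(yaw) Ry(pitch) Rx(roll)).
In Python, from station import robot, grip, planner, imaging, ticket, spotter, readout gives the robot as it stands. The module is installed in compiled form; this text tells all that it offers. Calls block until the motion is done:
- robot.move_to(position, orientation): joint-space move of the TCP to a pose.
- robot.line_to(position, velocity=0.15, attitude=None, until_force=None): straight line of the TCP; attitude=None keeps the orientation; velocity is the mean speed in m/s. With until_force (N) it stops when the force on the tool has changed by that much, and returns True; else False.
- robot.set_joints(angles): joint-space move.
- grip(opening, effort=None): finger opening in m; effort is the grip in N (None keeps the last); returns when the fingers have stopped.
- robot.pause(seconds).
- planner.inverse_kinematics(position, orientation): joint angles nearest the present ones, or None.
- imaging.camera(name): name is "side" or "top" or "wrist"; returns a dict with "pixels" (384x512x3 uint8, red, green, blue), "z_map" (384x512 float32, m along the optical axis (not along the pixel's ray), 0 where there is no reading), "fx", "fy", "cx", "cy" (pixels), "k1" (the pictures are not rectified: a ray, as slopes to the right and down, at radius r is drawn at 1 + k1 r^2 times it, then the intrinsics apply), "R" (3x3) and "t" (3): a world point X has camera coordinates R X + t. Camera axes: x right, y down, z forward; pixel columns grow to the right and rows downward; lengths in m; the calibration is good to about 2 mm. A picture is of the moment at which its call begins.
A pose or a line that the arm cannot do raises robot.Unreachable and nothing moves.
- ticket.close_job(): hands the job in, once; it reports no verdict.
Trained networks look in a picture, given as the dict that the camera call returned (one of the last four; its "shot" number tells which), for a name from the list of things; names that differ only in an ending like _2 or _b are one class to them, and where a whole thing is asked for, a point or a joint stands for the part that bears it (a point fixed in the world has none). Each returns a list of dicts, best first, with "score" (0 to 1); they miss things now and then, are a little off and sometimes report something else, mostly with a low value. They report only what shows in the picture. A call takes as long as a camera call. They do not tell look-alikes from the thing itself.
- spotter.trace(picture, thing): "region" (384x512 bool, what is visible of it) and "xy" ([column, row] in pixels, amid what is visible of it).
- spotter.spot_point(picture, thing): "xy" ([column, row] in pixels: a listed point, or the origin of a listed thing).
Readings, each from a call of its own:
- readout.current_clock(): time.
- readout.current_joint_positions(): joint angles.
- readout.current_joint_vel(): joint speeds.
- readout.current_effort(): joint torques, N m.
- readout.current_eef_pos(): TCP position.
- readout.current_orientation(): TCP orientation.
- readout.current_contact_force(): force on the tool from outside, world axes, zero at the start.
- readout.current_torque(): the same for the moment, N m.
- readout.current_opening(): finger opening in m.
Only numpy, scipy, OpenCV 4.12 (cv2) and the standard library are available. Lean on these libraries where they do the work, as an engineer would, in place of code of your own. Each camera call takes 0.05 s, during which the arm holds its last target.

## Working session

There is one attempt and no reset: what is moved stays moved. The work goes in short steps, each a Python script; the robot and the scene stay as the last script left them, time stands still between calls to the robot, and variables do not carry over. Pictures are saved under pics/ and viewed, and the job is handed in when it is done.

```bash
mkdir -p pics; cat > h.py <<'E'
import numpy as np, cv2
from station import robot, grip, planner, imaging, ticket, spotter, readout
def save(p,name,crop=None,s=1):
    im=p["pixels"][:,:,::-1]
    if crop: im=im[crop[1]:crop[3],crop[0]:crop[2]]
    im=cv2.resize(np.ascontiguousarray(im),None,fx=s,fy=s,interpolation=cv2.INTER_CUBIC)
    cv2.imwrite("pics/"+name,im)
def K(p): return np.array([[p["fx"],0,p["cx"]],[0,p["fy"],p["cy"]],[0,0,1.]])
def und(p,uv):
    uv=np.asarray(uv,float).reshape(-1,1,2)
    return cv2.undistortPoints(uv,K(p),np.array([p["k1"],0,0,0,0.])).reshape(-1,2)
def onplane(p,uv,z):
    s=und(p,uv); d=np.c_[s,np.ones(len(s))]@p["R"]; c=-p["R"].T@p["t"]
    k=(z-c[2])/d[:,2]; return c+d*k[:,None]
def cloud(p):
    h,w=p["z_map"].shape; v,u=np.mgrid[:h,:w]
    s=und(p,np.c_[u.ravel(),v.ravel()]); z=p["z_map"].ravel()
    X=(np.c_[s*z[:,None],z]-p["t"])@p["R"]
    return X.reshape(h,w,3)
def proj(p,X):
    X=np.atleast_2d(X); r=cv2.Rodrigues(np.asarray(p["R"],float))[0]
    return cv2.projectPoints(X.astype(float),r,np.asarray(p["t"],float),K(p),np.array([p["k1"],0,0,0,0.]))[0].reshape(-1,2)
E
python3 - <<'E'
from h import *
print(readout.current_clock(), readout.current_orientation())
for n in ("top","side"):
    p=imaging.camera(n); save(p,n+"0.png",s=1.5); np.save(n+"0.npy",p,allow_pickle=True)
    print(n,-p["R"].T@p["t"],p["fx"])
    for t in ("blade","slicer","board","keeper","notch","pin","keeper_hinge","keeper_tip","glass","jar","sticks"):
        if t in("notch","pin","keeper_hinge","keeper_tip"): print(t,[(np.round(d["xy"]),round(d["score"],2)) for d in spotter.spot_point(p,t)])
        else: print(t,[(np.round(d["xy"]),round(d["score"],2),d["region"].sum()) for d in spotter.trace(p,t)])
print(readout.current_clock())
E
```

```text
0.0 [ 3.14153523e+00  1.38275947e-03 -1.14700652e+00]
top [0.29729226 0.02913487 1.20239636] 356.260954635372
blade [(array([132., 172.]), 0.68, np.int64(923)), (array([199., 191.]), 0.55, np.int64(459)), (array([244., 185.]), 0.5, np.int64(218))]
slicer [(array([317., 193.]), 0.72, np.int64(4393))]
board [(array([191., 202.]), 0.97, np.int64(2451)), (array([316., 194.]), 0.62, np.int64(4493))]
keeper [(array([313., 162.]), 0.63, np.int64(48))]
notch [(array([112., 172.]), 0.87), (array([187., 188.]), 0.86), (array([245., 197.]), 0.63)]
pin []
keeper_hinge [(array([316., 163.]), 0.7)]
keeper_tip [(array([315., 161.]), 0.45)]
glass [(array([242., 231.]), 0.89, np.int64(347))]
jar [(array([232., 114.]), 0.78, np.int64(427))]
sticks [(array([384., 263.]), 0.59, np.int64(1826))]
side [0.0980611  1.07190848 0.75908435] 470.39911624474763
blade [(array([163., 299.]), 0.95, np.int64(1923)), (array([244., 204.]), 0.73, np.int64(209)), (array([235., 250.]), 0.73, np.int64(3177)), (array([232., 232.]), 0.65, np.int64(693))]
slicer [(array([271., 164.]), 0.62, np.int64(3023))]
board [(array([234., 250.]), 0.9, np.int64(3309))]
keeper []
notch [(array([258., 207.]), 0.75), (array([143., 317.]), 0.68), (array([215., 248.]), 0.65)]
pin []
keeper_hinge [(array([241., 149.]), 0.81)]
keeper_tip [(array([296., 219.]), 0.68), (array([243., 137.]), 0.44), (array([240., 149.]), 0.37)]
glass [(array([298., 206.]), 0.63, np.int64(797))]
jar [(array([226., 237.]), 0.72, np.int64(657)), (array([156., 184.]), 0.65, np.int64(890)), (array([353., 134.]), 0.4, np.int64(1524))]
sticks [(array([351., 135.]), 0.66, np.int64(1509)), (array([232., 251.]), 0.24, np.int64(3314))]
1.2
```

View pics/top0.png

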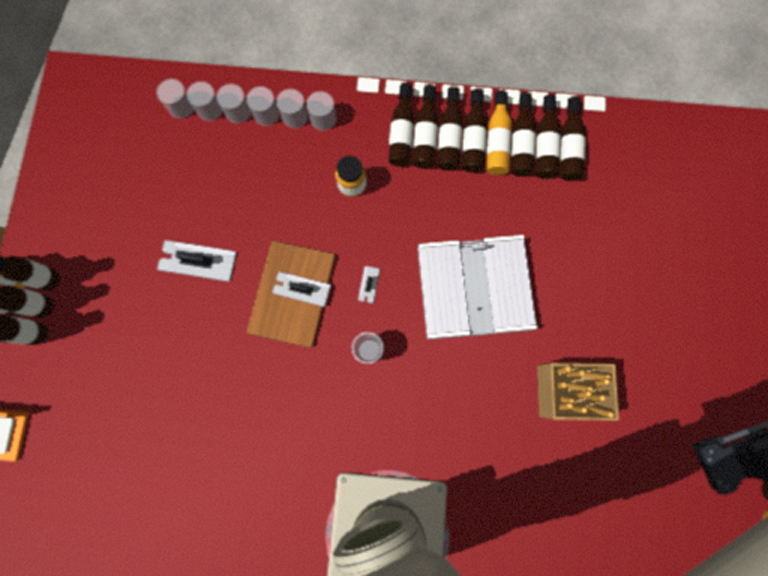

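View pics/side0.png

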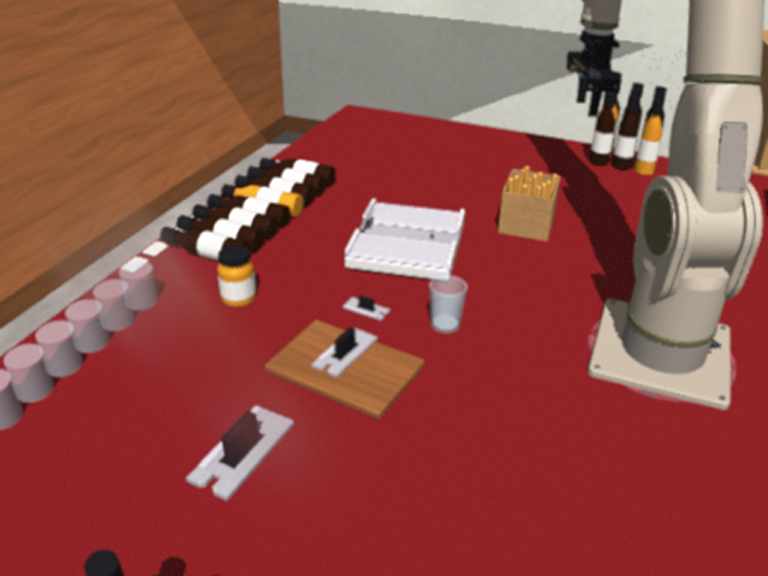

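```bash
python3 - <<'E'
from h import *
p=np.load("top0.npy",allow_pickle=True).item()
save(p,"topcrop.png",(80,90,440,310),2.2)
print(onplane(p,[[132,172],[112,172],[199,191],[187,188],[244,185],[245,197],[317,193],[316,163],[191,202],[242,231],[232,114],[384,263]],0.03).round(3))
E
```

```text
[[ 0.547  0.477  0.03 ]
 [ 0.541  0.545  0.03 ]
 [ 0.502  0.243  0.03 ]
 [ 0.509  0.285  0.03 ]
 [ 0.537  0.095  0.03 ]
 [ 0.496  0.088  0.03 ]
 [ 0.531 -0.151  0.03 ]
 [ 0.635 -0.141  0.03 ]
 [ 0.463  0.265  0.03 ]
 [ 0.383  0.087  0.03 ]
 [ 0.786  0.162  0.03 ]
 [ 0.322 -0.378  0.03 ]]
```

View pics/topcrop.png

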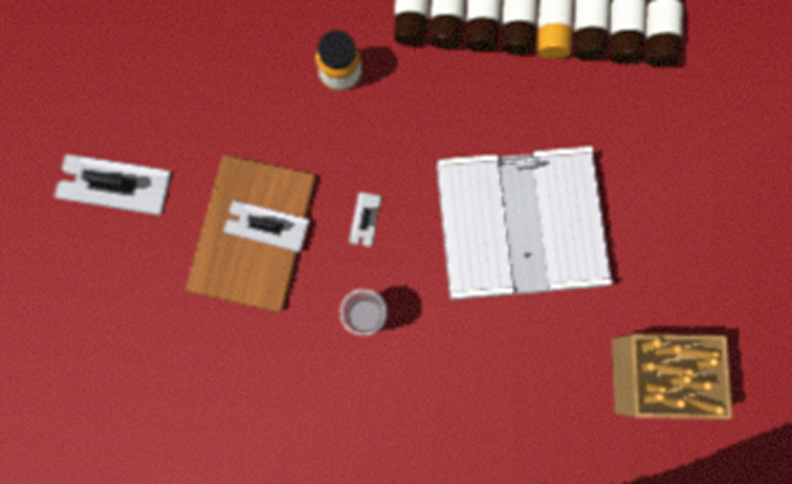

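```bash
python3 - <<'E'
from h import *
pi=np.pi
for nm,pos,yaws in (("slicer",[.54,-.15,.12],[-pi/2+.06,pi/2+.06]),("slicerhi",[.54,-.15,.35],[-pi/2+.06,pi/2+.06]),("blade",[.502,.243,.06],[-.1,-.1+pi,-.1-pi]),("bladehi",[.502,.243,.35],[-.1,-.1+pi,-.1-pi])):
    for y in yaws:
        q=planner.inverse_kinematics(pos,[pi,0,y]); print(nm,round(y,2),None if q is None else np.round(q,2))
robot.line_to([.257,-.57,.35],velocity=.25)
robot.move_to([.56,-.15,.36],[pi,0,-pi/2+.06])
p=imaging.camera("wrist"); np.save("w0.npy",p,allow_pickle=True); save(p,"w0.png",s=1.5)
print(-p["R"].T@p["t"]); print(p["R"].round(2))
print(readout.current_clock(),readout.current_eef_pos())
E
```

```text
slicer -1.51 [ 0.54  0.27 -0.41  1.7   0.11  1.2  -1.41]
slicer 1.63 [ 0.75  0.31 -0.66  1.69  0.2   1.21  1.67]
slicerhi -1.51 [ 0.55  0.19 -0.43  1.32  0.08  1.66 -1.38]
slicerhi 1.63 [ 0.72  0.21 -0.65  1.31  0.13  1.66  1.73]
blade -0.1 [ 0.32  0.52 -1.07  1.75  0.49  1.18 -0.99]
blade 3.04 [ 0.42  0.62 -1.24  1.74  0.63  1.24  2.06]
blade -3.24 [ 0.42  0.62 -1.24  1.74  0.63  1.24  2.06]
bladehi -0.1 [ 0.46  0.46 -1.42  1.29  0.46  1.75 -0.95]
bladehi 3.04 [ 0.39  0.36 -1.24  1.3   0.35  1.71  2.27]
bladehi -3.24 [ 0.39  0.36 -1.24  1.3   0.35  1.71  2.27]
[ 0.63499887 -0.14586045  0.55901677]
[[ 0.06 -1.    0.  ]
 [-0.96 -0.06  0.28]
 [-0.28 -0.02 -0.96]]
3.9333 [ 0.55973083 -0.15126525  0.35977719]
```

View pics/w0.png

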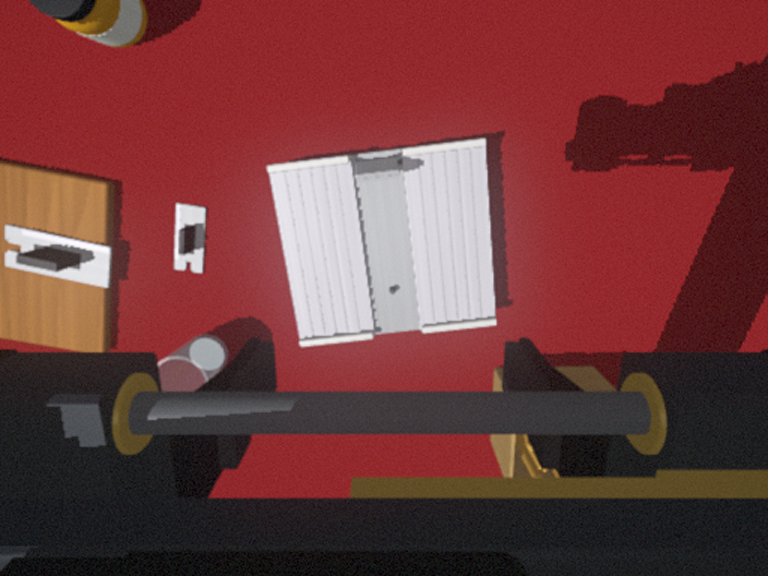

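```bash
cat > sl.py <<'E'
from h import *
def slicer_fit(p):
    # white/grey region with z in deck range
    X=cloud(p); ok=p["z_map"]>0
    x,y,z=X[...,0],X[...,1],X[...,2]
    m=ok&(abs(x-.53)<.16)&(abs(y+.15)<.16)
    print("hist",[(round(a,3),int(c)) for c,a in zip(*np.histogram(z[m],np.arange(0.0,.11,.004))) if c])
    im=p["pixels"].astype(int); grey=(im.max(2)-im.min(2)<40)
    return X,m,grey
E
python3 - <<'E'
from sl import *
p=np.load("w0.npy",allow_pickle=True).item()
X,m,grey=slicer_fit(p)
d=m&(abs(X[...,2]-.040)<.004)&grey
seat=m&grey
z=X[...,2]
r=cv2.minAreaRect(X[d][:,:2].astype(np.float32)*1000); print(r,cv2.boxPoints(r))
# pin guess
print(proj(p,[[.49,-.155,.04]]))
save(p,"w0c.png",(170,80,350,240),4)
import sys
E
```

```text
hist [(np.float64(0.0), 5085), (np.float64(0.004), 9), (np.float64(0.008), 5), (np.float64(0.012), 6), (np.float64(0.016), 5), (np.float64(0.02), 3), (np.float64(0.024), 6), (np.float64(0.028), 128), (np.float64(0.032), 3226), (np.float64(0.036), 7269), (np.float64(0.04), 4783), (np.float64(0.044), 222), (np.float64(0.048), 931), (np.float64(0.052), 23), (np.float64(0.056), 24), (np.float64(0.06), 23), (np.float64(0.064), 27), (np.float64(0.068), 21), (np.float64(0.072), 49), (np.float64(0.076), 69), (np.float64(0.08), 25), (np.float64(0.084), 106)]
((536.7326049804688, -149.63206481933594), (209.3177490234375, 236.17893981933594), 10.122991561889648) [[ 412.94736   -51.775948]
 [ 454.4586   -284.27823 ]
 [ 660.5178   -247.48819 ]
 [ 619.0066    -14.985901]]
[[259.57935766 191.77756773]]
```

View pics/w0c.png

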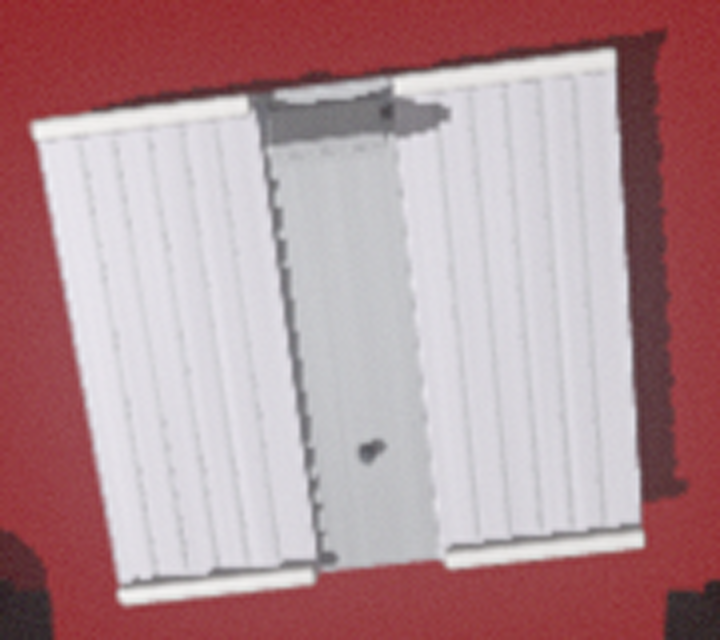

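```bash
python3 - <<'E'
from h import *
p=np.load("w0.npy",allow_pickle=True).item()
c=np.array([.5367,-.1496]);a=np.deg2rad(10.123)
ex=-np.array([np.cos(a),np.sin(a)]);ey=np.array([-ex[1],ex[0]])
W=lambda x,y,z:np.r_[c+ex*x/1000+ey*y/1000,z/1000]
print("pin",W(46,0,34),proj(p,[W(46,0,34),W(46,0,44)]))
L=[W(-105,-118,50),W(-105,118,50),W(105,118,50),W(105,-118,50),W(-100,-27.5,34),W(105,-27.5,34),W(105,27.5,34),W(-60,27.5,34),W(46,0,34),W(46,0,44),W(-100,-22,42),W(-100,22,42)]
im=p["pixels"][:,:,::-1].copy(); im=cv2.resize(im[80:240,170:350],None,fx=4,fy=4)
for uv in proj(p,L): cv2.circle(im,tuple(((uv-[170,80]+.5)*4).astype(int)),3,(0,255,0),-1)
cv2.imwrite("pics/w0o.png",im)
# now go to blade
robot.move_to([.56,.235,.36],[np.pi,0,-.15])
q=imaging.camera("wrist"); np.save("w1.npy",q,allow_pickle=True); save(q,"w1.png",s=1.5)
for d in spotter.trace(q,"blade"): print(np.round(d["xy"]),d["score"],d["region"].sum())
for d in spotter.spot_point(q,"blade"): print("o",np.round(d["xy"],1),d["score"])
for d in spotter.spot_point(q,"notch"): print("n",np.round(d["xy"],1),d["score"])
print(readout.current_clock(),readout.current_eef_pos(),readout.current_joint_positions().round(2), -q["R"].T@q["t"])
E
```

```text
pin [ 0.4914161  -0.15768505  0.034     ] [[261.13768418 190.17620543]
 [261.17376453 191.70009999]]
[229.  24.] 0.78 2018
[224. 152.] 0.73 1879
[256. 224.] 0.62 637
o [251.3 224.1] 0.79
o [223.6 153.5] 0.55
n [236.5 228. ] 0.91
n [225.6 126.6] 0.78
5.5667 [0.56051253 0.23389363 0.35997619] [ 0.12  0.38 -0.86  1.14  0.29  1.74 -0.8 ] [0.57224899 0.30893426 0.55910218]
```

View pics/w0o.png

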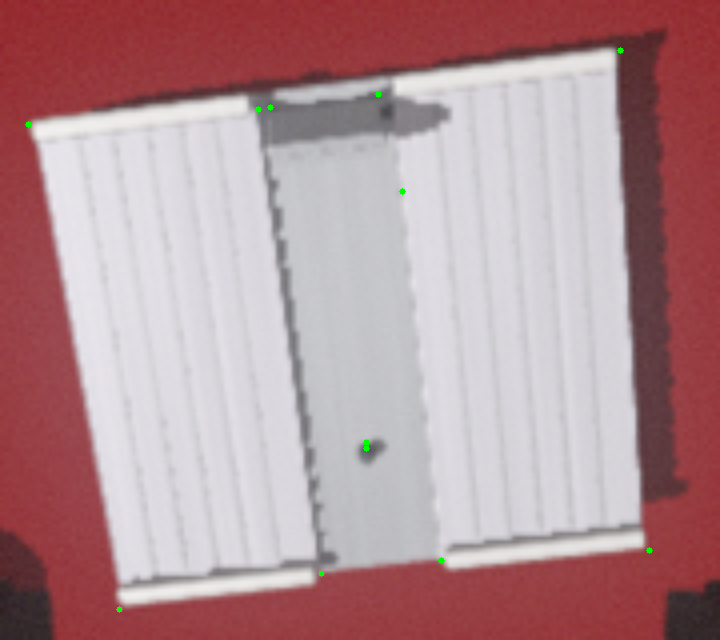

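View pics/w1.png

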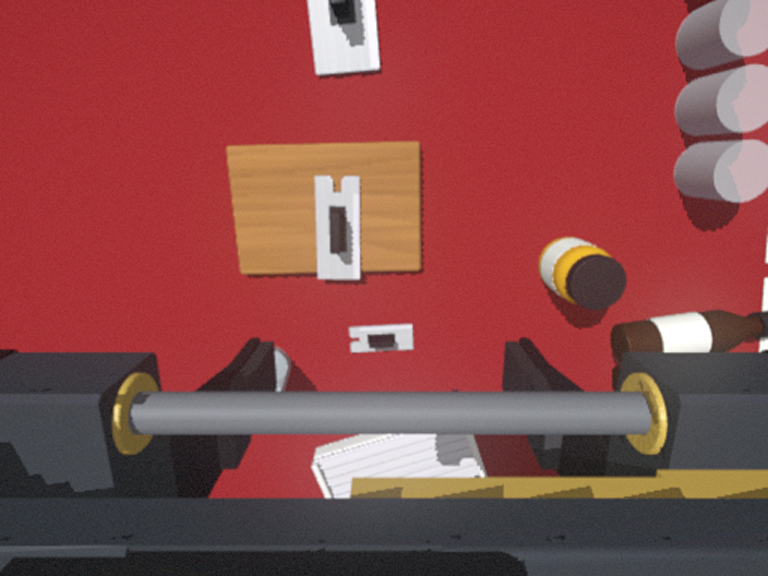

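```bash
python3 - <<'E'
from h import *
p=np.load("w1.npy",allow_pickle=True).item()
X=cloud(p); im=p["pixels"].astype(int); grey=(im.max(2)-im.min(2)<40)
z=X[...,2]; v,u=np.mgrid[:384,:512]
roi=(abs(u-224)<40)&(abs(v-152)<50)&(p["z_map"]>0)
print([(round(a,3),int(c)) for c,a in zip(*np.histogram(z[roi],np.arange(0.0,.07,.003))) if c])
plate=roi&grey&(abs(z-.021)<.006)&(im.mean(2)>110)
# use pixel contour -> plane z=.021
uv=np.argwhere(plate)[:,::-1]
P=onplane(p,uv,.021)[:,:2]
r=cv2.minAreaRect((P*1000).astype(np.float32)); print("plate",r,cv2.boxPoints(r).round(1))
g=roi&(z>.045)
r2=cv2.minAreaRect((X[g][:,:2]*1000).astype(np.float32)); print("grip",g.sum(),r2,cv2.boxPoints(r2).round(1),np.median(X[g],0))
brd=roi&~grey&(abs(z-.016)<.004); print("board z",np.median(z[brd]), "plate z",np.median(z[plate]))
b=p["pixels"][:,:,::-1]; b=cv2.resize(b[90:200,150:290],None,fx=5,fy=5)
for q in proj(p,np.c_[cv2.boxPoints(r)/1000,[.021]*4]): cv2.circle(b,tuple(((q-[150,90]+.5)*5).astype(int)),3,(0,255,0),-1)
for q in proj(p,np.c_[cv2.boxPoints(r2)/1000,[.055]*4]): cv2.circle(b,tuple(((q-[150,90]+.5)*5).astype(int)),3,(255,255,0),-1)
cv2.imwrite("pics/w1c.png",b)
# same for large and small for size check
E
```

```text
[(np.float64(0.0), 527), (np.float64(0.009), 1), (np.float64(0.012), 1109), (np.float64(0.015), 3320), (np.float64(0.018), 1006), (np.float64(0.021), 653), (np.float64(0.024), 6), (np.float64(0.027), 15), (np.float64(0.03), 10), (np.float64(0.033), 1), (np.float64(0.036), 1), (np.float64(0.039), 2), (np.float64(0.042), 8), (np.float64(0.045), 15), (np.float64(0.048), 7), (np.float64(0.051), 59), (np.float64(0.054), 135), (np.float64(0.057), 1)]
plate ((499.88934326171875, 240.227294921875), (120.83162689208984, 52.1410026550293), 81.07511138916016) [[464.8 184.6]
 [516.3 176.5]
 [535.  295.9]
 [483.5 304. ]]
grip 217 ((501.27947998046875, 240.00247192382812), (45.65428924560547, 11.460039138793945), 79.11186218261719) [[491.3 218.7]
 [502.6 216.5]
 [511.2 261.3]
 [500.  263.5]] [0.50143182 0.24001824 0.05448501]
board z 0.01565264720620903 plate z 0.020644583804452422
```

View pics/w1c.png

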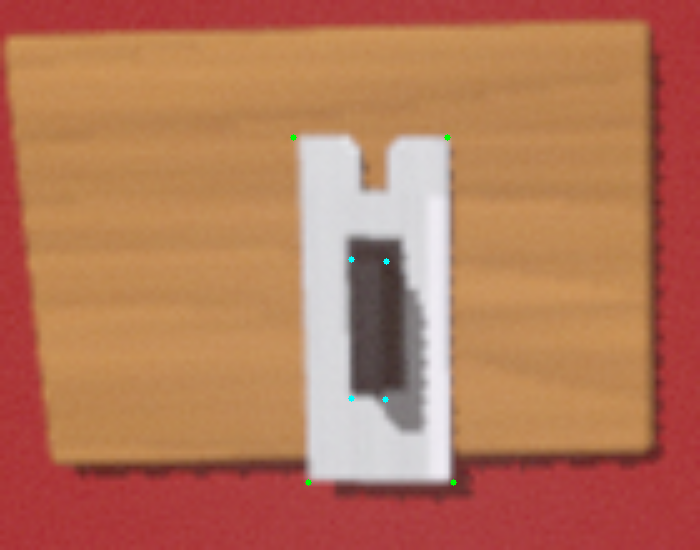

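The things that could be taken for the blade, with their top-view pixels, are the large one at (132,172), the one on the board at (199,191) and the small one at (244,185). The one on the board measures about 121 x 52 mm, so it is the middle-sized one. In the close crop its notch points to world +y. I'll pick that one.

```bash
python3 - <<'E'
from h import *
pi=np.pi; o=[pi,0,np.deg2rad(-9.3)]
robot.move_to([.5008,.240,.12],o)
grip(.05,30)
print(readout.current_contact_force().round(2))
print(robot.line_to([.5008,.240,.0265],velocity=.08,until_force=8), readout.current_eef_pos())
grip(0.0,30)
print("open",readout.current_opening(),readout.current_contact_force().round(2))
robot.line_to([.5008,.240,.15],velocity=.12)
p=imaging.camera("wrist"); np.save("w2.npy",p,allow_pickle=True); save(p,"w2.png",s=1.5)
print("open",readout.current_opening(),readout.current_contact_force().round(2),readout.current_clock(),readout.current_orientation())
E
```

```text
[0.33 0.24 1.1 ]
False [0.50115815 0.24020311 0.0270243 ]
open 0.0002965013311117833 [0.34 0.26 0.07]
open 0.00042636819893591835 [-0.1  -0.44  0.2 ] 11.05 [ 3.14098618e+00  1.19817230e-03 -1.62225947e-01]
```

View pics/w2.png

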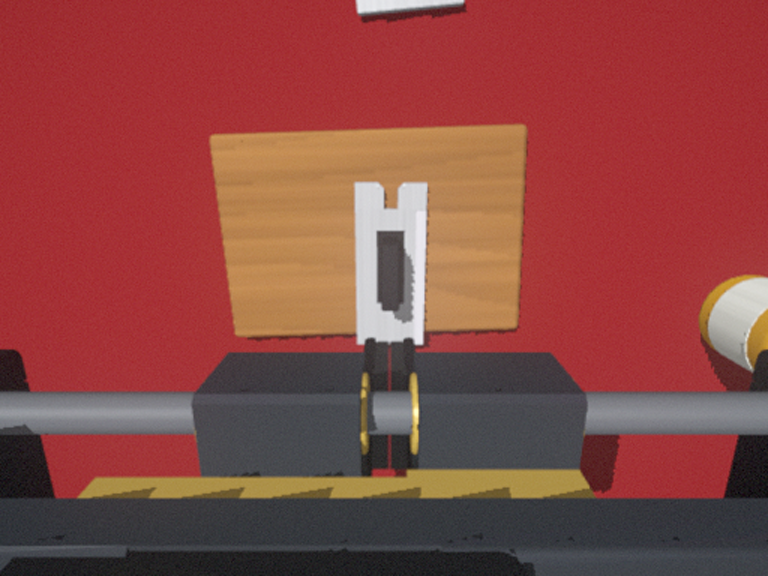

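```bash
python3 - <<'E'
from h import *
p=np.load("w2.npy",allow_pickle=True).item()
X=cloud(p); z=X[...,2]
tcp=readout.current_eef_pos(); print(tcp, "tcp px",proj(p,[tcp,[.5008,.24,.055],[.5008,.24,.016]])*1.5)
v,u=np.mgrid[:384,:512]
g=(abs(u-260)<30)&(abs(v-180)<40)&(z>.045)&(z<.07)
r2=cv2.minAreaRect((X[g][:,:2]*1000).astype(np.float32)); print("grip",r2,np.median(X[g],0))
f=(abs(u-260)<40)&(v>222)&(v<320)&(z>.05); 
for vv in range(222,320,8):
    m=f&(v==vv); 
    if m.any(): print(vv,X[m].mean(0).round(3))
E
```

```text
[0.50037912 0.23974923 0.14916517] tcp px [[390.02610568 331.29466043]
 [390.55520871 279.21553557]
 [390.4814007  265.91848879]]
grip ((501.0584411621094, 240.46694946289062), (45.649593353271484, 11.064943313598633), 80.55730438232422) [0.50108769 0.24177261 0.05442916]
230 [0.502 0.252 0.196]
238 [0.505 0.268 0.241]
246 [0.505 0.267 0.246]
254 [0.505 0.268 0.255]
262 [0.506 0.276 0.276]
270 [0.506 0.275 0.277]
278 [0.506 0.273 0.278]
286 [0.505 0.27  0.277]
294 [0.503 0.259 0.264]
302 [0.503 0.256 0.264]
310 [0.503 0.253 0.264]
318 [0.504 0.262 0.279]
```

```bash
python3 - <<'E'
from h import *
p=np.load("w2.npy",allow_pickle=True).item()
X=cloud(p); z=X[...,2]
save(p,"w2c.png",(220,200,310,320),6)
for vv in range(218,242,2):
    print(vv,[tuple(X[vv,uu].round(3)) for uu in (246,250,254,266,270)])
E
```

```text
218 [(np.float64(0.477), np.float64(0.197), np.float64(0.02)), (np.float64(0.482), np.float64(0.196), np.float64(0.02)), (np.float64(0.486), np.float64(0.195), np.float64(0.019)), (np.float64(0.5), np.float64(0.193), np.float64(0.02)), (np.float64(0.504), np.float64(0.193), np.float64(0.021))]
220 [(np.float64(0.477), np.float64(0.195), np.float64(0.021)), (np.float64(0.481), np.float64(0.193), np.float64(0.019)), (np.float64(0.486), np.float64(0.193), np.float64(0.02)), (np.float64(0.499), np.float64(0.191), np.float64(0.019)), (np.float64(0.504), np.float64(0.19), np.float64(0.021))]
222 [(np.float64(0.476), np.float64(0.192), np.float64(0.02)), (np.float64(0.481), np.float64(0.192), np.float64(0.021)), (np.float64(0.485), np.float64(0.19), np.float64(0.02)), (np.float64(0.499), np.float64(0.189), np.float64(0.021)), (np.float64(0.503), np.float64(0.188), np.float64(0.02))]
224 [(np.float64(0.476), np.float64(0.189), np.float64(0.02)), (np.float64(0.481), np.float64(0.19), np.float64(0.022)), (np.float64(0.485), np.float64(0.189), np.float64(0.022)), (np.float64(0.499), np.float64(
[... 1774 characters left out ...]
505), np.float64(0.25), np.float64(0.199)), (np.float64(0.507), np.float64(0.25), np.float64(0.201))]
238 [(np.float64(0.495), np.float64(0.252), np.float64(0.204)), (np.float64(0.497), np.float64(0.251), np.float64(0.202)), (np.float64(0.499), np.float64(0.251), np.float64(0.201)), (np.float64(0.505), np.float64(0.25), np.float64(0.201)), (np.float64(0.507), np.float64(0.251), np.float64(0.204))]
240 [(np.float64(0.495), np.float64(0.253), np.float64(0.207)), (np.float64(0.497), np.float64(0.251), np.float64(0.204)), (np.float64(0.499), np.float64(0.251), np.float64(0.204)), (np.float64(0.505), np.float64(0.249), np.float64(0.203)), (np.float64(0.507), np.float64(0.251), np.float64(0.207))]
```

View pics/w2c.png

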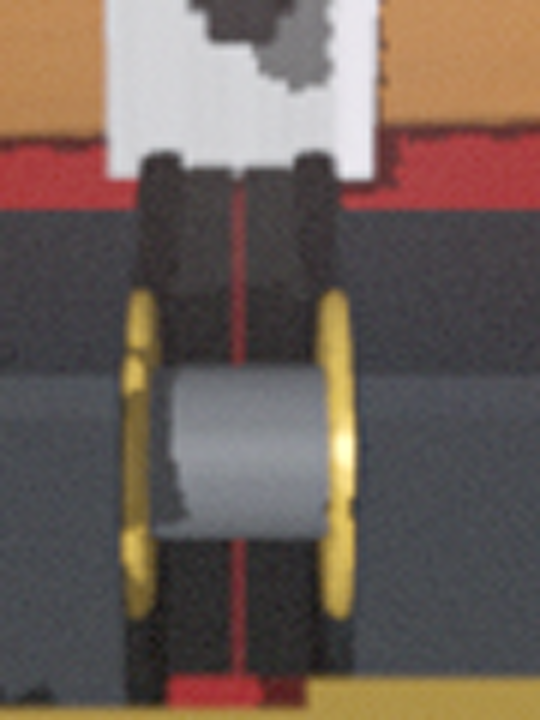

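```bash
python3 - <<'E'
from h import *
for n,tz in (("w0.npy",.3598),("w1.npy",.36)):
    p=np.load(n,allow_pickle=True).item(); X=cloud(p)
    for vv in range(224,246,4): print(n,vv,[(round(float(X[vv,uu][2]-tz),3)) for uu in (164,168,172,176,180,338,342,346,350)])
p=imaging.camera("side"); save(p,"s1.png",s=1.5)
T=readout.current_eef_pos(); print(proj(p,[T,T+[0,0,.038]])*1.5)
E
```

```text
w0.npy 224 [-0.36, -0.36, -0.361, -0.359, -0.359, -0.361, -0.36, -0.359, -0.359]
w0.npy 228 [-0.359, 0.042, 0.04, 0.037, 0.037, 0.037, 0.038, 0.04, 0.042]
w0.npy 232 [0.047, 0.048, 0.044, 0.043, 0.044, 0.041, 0.043, 0.043, 0.047]
w0.npy 236 [0.051, 0.049, 0.049, 0.049, 0.044, 0.042, 0.049, 0.05, 0.049]
w0.npy 240 [0.056, 0.054, 0.054, 0.052, 0.044, 0.042, 0.05, 0.054, 0.052]
w0.npy 244 [0.06, 0.059, 0.059, 0.052, 0.045, 0.043, 0.051, 0.057, 0.059]
w1.npy 224 [-0.361, -0.36, -0.361, -0.361, -0.36, -0.36, -0.361, -0.362, -0.36]
w1.npy 228 [-0.361, 0.041, 0.042, 0.038, 0.038, 0.038, 0.037, 0.039, 0.041]
w1.npy 232 [0.047, 0.047, 0.044, 0.043, 0.043, 0.04, 0.043, 0.044, 0.046]
w1.npy 236 [0.052, 0.05, 0.049, 0.05, 0.044, 0.041, 0.049, 0.048, 0.049]
w1.npy 240 [0.055, 0.053, 0.054, 0.052, 0.044, 0.042, 0.049, 0.054, 0.055]
w1.npy 244 [0.06, 0.058, 0.059, 0.053, 0.044, 0.044, 0.051, 0.057, 0.059]
[[344.43832086 286.02693672]
 [344.10164501 265.41762052]]
```

View pics/s1.png

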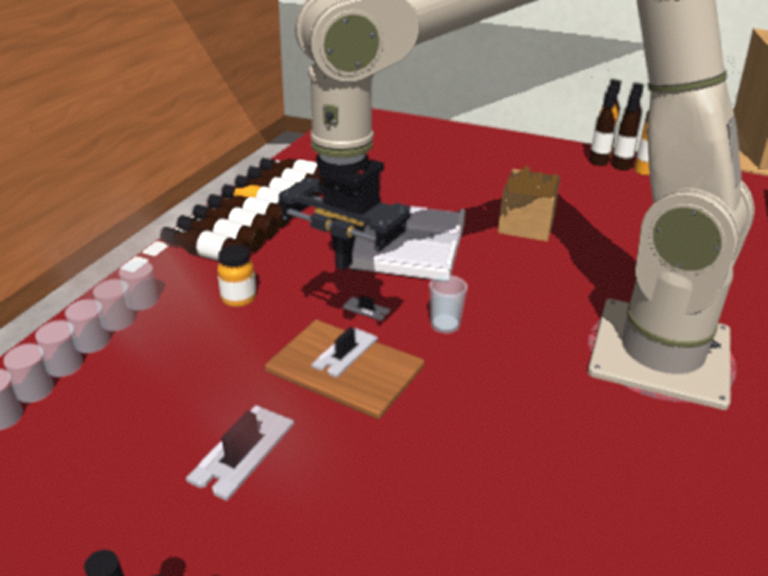

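The reported TCP sits about 37 mm beyond the real fingertips; the wrist depth and the side view agree on this. The fingers therefore closed above the grip and nothing moved. I'll descend again, correcting for the offset.

```bash
python3 - <<'E'
from h import *
grip(.05,30)
robot.line_to([.5008,.2400,.03],velocity=.15)
print(robot.line_to([.5008,.2400,-.0105],velocity=.05,until_force=5), readout.current_eef_pos())
grip(0.0,30)
print("open",readout.current_opening(),readout.current_contact_force().round(2))
robot.line_to([.5008,.240,.10],velocity=.12)
p=imaging.camera("wrist"); np.save("w3.npy",p,allow_pickle=True); save(p,"w3.png",s=1.5)
print("open",readout.current_opening(),readout.current_contact_force().round(2),readout.current_clock(),readout.current_orientation())
E
```

```text
False [ 0.50098785  0.24018041 -0.01022604]
open 0.01176624073978454 [-0.03 -0.29 -0.  ]
open 0.011663630910771567 [ 0.4  -0.32 -2.85] 15.925 [ 3.14089213e+00  1.34951889e-03 -1.62315842e-01]
```

View pics/w3.png

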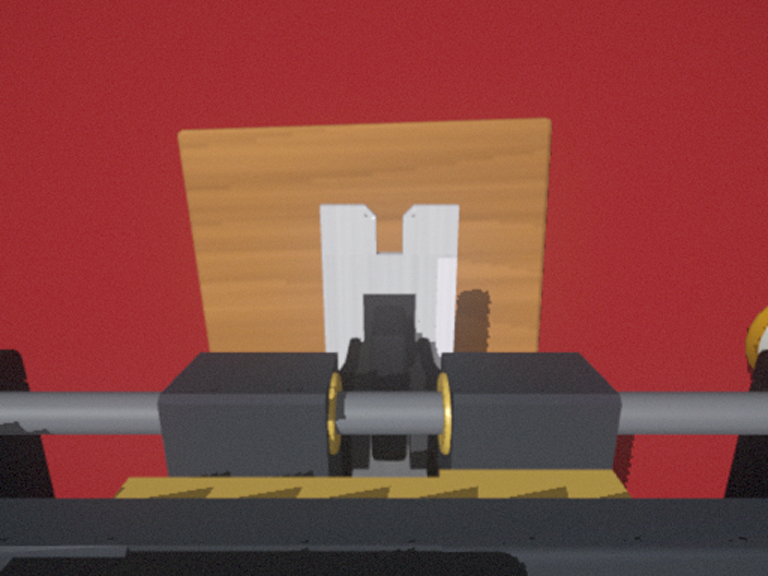

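```bash
cat > bl.py <<'E'
from h import *
def blade_in_hand(p,tcp,yaw):
    X=cloud(p); im=p["pixels"].astype(int); grey=(im.max(2)-im.min(2)<40)&(im.mean(2)>110)
    L=(X-tcp)
    # tool axes for down-pointing: x=(c,s), fwd(-y tool)=(-s,c)
    c,s=np.cos(yaw),np.sin(yaw)
    a=L[...,0]*c+L[...,1]*s; b=-L[...,0]*s+L[...,1]*c; z=L[...,2]
    m=grey&(abs(a)<.035)&(b>.02)&(b<.08)&(z>0.0)&(z<.05)&(p["z_map"]>0)
    A=np.c_[a[m],b[m],z[m]]
    co=np.linalg.lstsq(np.c_[A[:,:2],np.ones(len(A))],A[:,2],rcond=None)[0]
    print("plane tilt a,b, z0",co.round(4),"n",len(A))
    h=np.median(A[:,2])
    P=onplane(p,np.argwhere(m)[:,::-1],tcp[2]+h)-tcp
    Q=np.c_[P[:,0]*c+P[:,1]*s,-P[:,0]*s+P[:,1]*c]*1000
    print("ranges a",np.percentile(Q[:,0],[.5,99.5]),"b max",np.percentile(Q[:,1],[99,99.5,100]),"h",h)
    # side edges by rows in b, for yaw
    le=[];ri=[];nl=[];nr=[]
    for b0 in np.arange(28,58,2):
        r=Q[abs(Q[:,1]-b0)<1.2][:,0]
        if len(r)>10:
            le.append((b0,r.min()));ri.append((b0,r.max()))
            if b0>45: nl.append(r[r<0].max());nr.append(r[r>0].min())
    le=np.array(le);ri=np.array(ri)
    print("edges slope",np.polyfit(*le.T,1).round(4),np.polyfit(*ri.T,1).round(4),"mid",((le[:,1]+ri[:,1])/2).round(1))
    print("notch",np.round(nl,1),np.round(nr,1))
    mid=Q[abs(Q[:,0]-np.mean([np.median(nl),np.median(nr)]))<2.5]; print("notch bottom b",np.sort(mid[:,1])[-5:])
E
python3 - <<'E'
from bl import *
p=np.load("w3.npy",allow_pickle=True).item()
blade_in_hand(p,readout.current_eef_pos(),readout.current_orientation()[2])
E
```

```text
plane tilt a,b, z0 [ 0.0003 -0.0043  0.0312] n 5354
ranges a [-25.09933477  24.47688442] b max [60.19376766 60.21266668 60.21977414] h 0.031032728966186085
edges slope [-2.60000e-03 -2.49994e+01] [4.00000e-04 2.44464e+01] mid [-0.3 -0.3 -0.3 -0.5 -0.3 -0.3 -0.3 -0.3 -0.3 -0.3 -0.5 -0.5 -0.3 -0.3
 -0.3]
notch [-5.5 -5.5 -5.5 -5.4 -5.4 -5.4] [5.  5.  5.  4.9 4.9 4.9]
notch bottom b [42.65098379 42.65118276 42.65138098 42.65157845 42.65177516]
```

```bash
cat > pl.py <<'E'
from h import *
c=np.array([.5367,-.1496]);a=np.deg2rad(10.123)
ex=-np.array([np.cos(a),np.sin(a)]);ey=np.array([-ex[1],ex[0]])
W=lambda x,y,z:np.r_[c+ex*x/1000+ey*y/1000,z/1000]
YAW=np.deg2rad(100.12); O=[np.pi,0,YAW]
E
python3 - <<'E'
from pl import *
from bl import blade_in_hand
robot.line_to([.5008,.24,.16],velocity=.15)
T=W(-20,0,160)
robot.move_to(T,O)
robot.line_to(W(-20,0,90),velocity=.12)
robot.pause(.2)
p=imaging.camera("wrist"); np.save("w4.npy",p,allow_pickle=True); save(p,"w4.png",s=1.5)
t=readout.current_eef_pos();o=readout.current_orientation()
print(t-W(-20,0,90),o,readout.current_contact_force().round(2),readout.current_clock(),readout.current_joint_positions().round(2))
blade_in_hand(p,t,o[2])
for d in spotter.spot_point(p,"pin"): print("pin",d["xy"],d["score"])
print(proj(p,[W(46,0,34),W(46,0,44)]))
E
```

```text
[ 3.87459705e-04 -9.15986665e-05  6.35062011e-04] [3.14074524e+00 5.72635380e-04 1.74733354e+00] [-0.73  0.09 -1.68] 19.6333 [ 0.98  0.49 -1.02  1.67  0.44  1.23  1.61]
plane tilt a,b, z0 [ 0.0018 -0.011   0.0314] n 4920
ranges a [-23.57360944  25.96114325] b max [59.94777799 59.97104702 59.97932419] h 0.031012855577265262
edges slope [-3.80000e-03 -2.34669e+01] [3.1000e-03 2.5796e+01] mid [1.1 1.1 1.1 1.4 1.1 1.1 1.1 1.1 1.1 1.1 1.4 1.1 1.1 1.1 1.1]
notch [-4.1 -4.1 -4.1 -4.1 -4.  -4. ] [6.3 6.3 6.3 6.3 6.3 6.3]
notch bottom b [42.43898506 42.43935513 42.43972442 42.44009294 42.44046067]
pin [262.3, 110.8] 0.66
[[258.25308409 117.76019515]
 [258.20738664 118.23730646]]
```

View pics/w4.png

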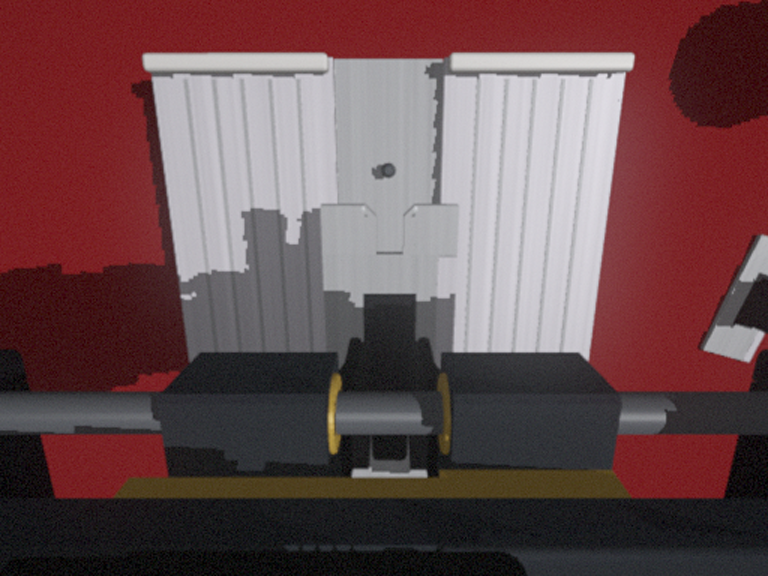

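```bash
python3 - <<'E'
from pl import *
p=np.load("w4.npy",allow_pickle=True).item()
b=p["pixels"][:,:,::-1]; b=cv2.resize(b[30:180,190:330],None,fx=4,fy=4,interpolation=cv2.INTER_CUBIC)
cv2.imwrite("pics/w4c.png",b)
X=cloud(p);z=X[...,2]
for v in range(106,122,2): print(v,[(round(float(z[v,u])*1000)) for u in range(250,270,2)],p["pixels"][v,250:270:2].mean(1).round().astype(int))
print(X[40,200:330:10].round(3))
d=(abs(z-.04)<.003)&(X[...,0]<.6)
r=cv2.minAreaRect((X[(abs(X[...,0]-.5)<.2)&(abs(X[...,1]+.15)<.17)&(z>.036)&(z<.055)][:,:2]*1000).astype(np.float32)); print(r,cv2.boxPoints(r))
E
```

```text
106 [34, 33, 34, 33, 34, 33, 33, 32, 33, 33] [168 169 170 172 169 171 171 171 175 175]
108 [34, 33, 34, 32, 34, 32, 33, 32, 33, 34] [170 169 171 155 143 151 168 172 173 177]
110 [33, 33, 32, 41, 41, 44, 39, 33, 33, 34] [167 110  97  67  80  84 131 171 176 175]
112 [34, 33, 32, 43, 44, 43, 43, 33, 33, 33] [132  95  72  79  99  98  99 163 177 177]
114 [32, 33, 41, 44, 44, 43, 42, 34, 33, 35] [ 95  98  76  78  95  95  89 165 174 175]
116 [34, 32, 32, 42, 44, 43, 42, 34, 33, 33] [ 95  97  87  72  80  83 113 172 174 174]
118 [34, 32, 34, 33, 40, 40, 35, 35, 33, 34] [107  98 101 146 127 140 171 171 175 173]
120 [34, 34, 33, 34, 33, 33, 34, 34, 33, 34] [167 172 168 177 172 173 171 171 176 176]
[[ 0.445 -0.208  0.049]
 [ 0.444 -0.201  0.048]
 [ 0.441 -0.195  0.04 ]
 [ 0.439 -0.189  0.034]
 [ 0.438 -0.181  0.036]
 [ 0.436 -0.174  0.034]
 [ 0.435 -0.166  0.033]
 [ 0.433 -0.159  0.032]
 [ 0.432 -0.151  0.034]
 [ 0.431 -0.144  0.034]
 [ 0.433 -0.138  0.049]
 [ 0.432 -0.131  0.049]
 [ 0.43  -0.124  0.05 ]]
((514.6034545898438, -153.1048583984375), (164.06948852539062, 236.60208129882812), 10.340693473815918) [[ 412.66602   -51.450603]
 [ 455.1363   -284.20975 ]
 [ 616.5409   -254.75911 ]
 [ 574.0706    -21.99997 ]]
```

View pics/w4c.png

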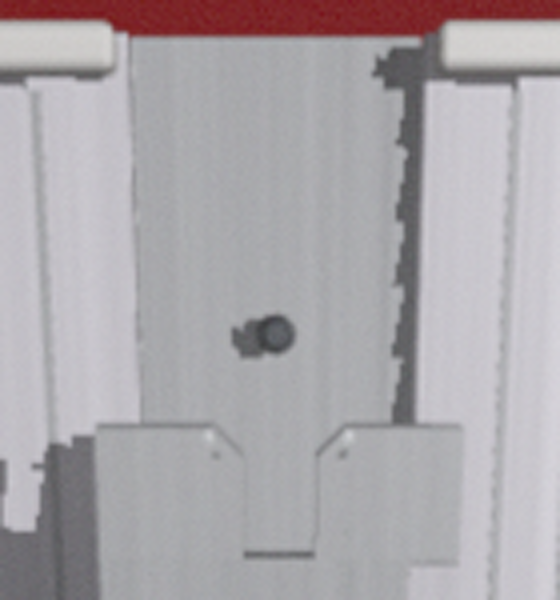

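```bash
python3 - <<'E'
from pl import *
p=np.load("w4.npy",allow_pickle=True).item()
P=onplane(p,[[258.5,113.0]],.0425)[0]
t=readout.current_eef_pos();yaw=readout.current_orientation()[2]
for q,n in((P,"pin"),):
  d=q-t; print(n,P, "tool a,b",d[0]*np.cos(yaw)+d[1]*np.sin(yaw),-d[0]*np.sin(yaw)+d[1]*np.cos(yaw)); e=P[:2]-c; print("slicer",e@ex*1000,e@ey*1000)
# seat side edges at b rows -> slicer y, floor z .034 (left edge of image = deck wall bottom?) 
for uv,zz in (([190+140/4,30+400/4],.040),([190+130/4,30+60/4],.04),([190+415/4,30+400/4],.040),([190+424/4,30+100/4],.04),([190+265/4,30+37/4],.034)):
    e=onplane(p,[uv],zz)[0][:2]-c; print(uv,e@ex*1000,e@ey*1000)
p=np.load("w0.npy",allow_pickle=True).item()
for v in range(188,198): print(v,p["pixels"][v,256:270].mean(1).astype(int))
E
```

```text
pin [ 0.48753989 -0.15814455  0.0425    ] tool a,b 0.0003779865156250152 0.07016288898082097
slicer 49.89662635209591 -0.2289405409709144
[225.0, 130.0] 36.76958658550469 26.48670584108769
[222.5, 45.0] 98.5821273332383 26.380020510293768
[293.75, 130.0] 36.72171058117357 -28.280641572219167
[296.0, 55.0] 91.70935980776017 -28.304248914900313
[256.25, 39.25] 103.56399607401167 1.4101815824710973
188 [196 198 197 195 196 196 197 195 195 195 194 195 195 195]
189 [197 198 197 197 194 196 191 178 174 182 193 195 194 196]
190 [194 197 198 190 182 173 160 125 126 142 181 194 194 198]
191 [193 196 193 175 129 107 100 102 113 123 156 193 196 196]
192 [194 196 190 161 105  93  87  97 116 133 173 193 195 193]
193 [192 195 190 162 113 110 100 107 145 170 193 194 194 193]
194 [192 197 191 173 130 119 113 137 182 190 193 193 193 194]
195 [191 195 196 186 161 139 141 171 193 194 194 193 194 195]
196 [191 195 194 194 189 178 175 192 194 195 193 195 194 192]
197 [191 194 196 195 193 194 193 195 192 192 195 194 193 192]
```

```bash
python3 - <<'E'
from pl import *
p=np.load("w0.npy",allow_pickle=True).item()
print(p["k1"],p["fx"],p["cx"],p["cy"])
for uv,zz in (([261.5,193],.042),([262,192.5],.042),([265,221.75],.034),([170+100/4,80+340/4],.04)):
    e=onplane(p,[uv],zz)[0][:2]-c; print(uv,e@ex*1000,e@ey*1000)
X=cloud(p)
m=(abs(X[...,0]-.491)<.012)&(abs(X[...,1]+.158)<.012)&(X[...,2]>.0385)&(X[...,2]<.06)
e=X[m][:,:2]-c; print("w0 pin cloud",m.sum(),np.c_[e@ex,e@ey,X[m][:,2]].round(4)*1000)
p=np.load("w4.npy",allow_pickle=True).item();X=cloud(p)
m=(abs(X[...,0]-.489)<.012)&(abs(X[...,1]+.158)<.012)&(X[...,2]>.0385)&(X[...,2]<.06)
e=X[m][:,:2]-c; M=np.c_[e@ex,e@ey]*1000;print("w4 pin cloud",m.sum(),M.mean(0),M.min(0),M.max(0))
# front edge floor from depth: transition to table at y~0
for yy in (-15,0,15):
  for xx in range(98,112):
    u,v=proj(p,[W(xx,yy,34)])[0].round().astype(int); print(yy,xx,(X[v,u]*1000).round()[2],end=" | ")
  print()
E
```

```text
0.002520366683029673 308.0125265855315 259.22043963139913 194.1330852788905
[261.5, 193] 48.9637717514575 0.2367903066290234
[262, 192.5] 48.16699531580114 1.2085630981992368
[265, 221.75] 106.03889734941626 0.004051007222319699
[195.0, 165.0] -13.303208207089664 -106.71125475416484
w0 pin cloud 16 [[47.6 -2.2 39.4]
 [46.7 -0.4 43.2]
 [47.4  1.3 41.5]
 [48.3  3.  39. ]
 [48.8 -2.4 41.5]
 [48.3 -0.6 43.8]
 [48.5  1.2 44. ]
 [49.2  2.8 42.3]
 [50.3 -2.6 42.5]
 [49.9 -0.8 44.6]
 [50.   1.  45. ]
 [50.7  2.7 43.3]
 [52.4 -2.8 41.6]
 [51.6 -1.  45. ]
 [51.6  0.8 45.6]
 [53.1  2.4 41.2]]
w4 pin cloud 79 [49.52326081 -0.48913043] [46.01886775 -3.76006051] [52.88394539  3.30058249]
-15 98 34.0 | -15 99 35.0 | -15 100 34.0 | -15 101 32.0 | -15 102 33.0 | -15 103 34.0 | -15 104 1.0 | -15 105 -1.0 | -15 106 -1.0 | -15 107 -1.0 | -15 108 -0.0 | -15 109 0.0 | -15 110 -1.0 | -15 111 -0.0 | 
0 98 33.0 | 0 99 33.0 | 0 100 33.0 | 0 101 33.0 | 0 102 34.0 | 0 103 33.0 | 0 104 -2.0 | 0 105 0.0 | 0 106 -2.0 | 0 107 0.0 | 0 108 -0.0 | 0 109 -2.0 | 0 110 -1.0 | 0 111 0.0 | 
15 98 34.0 | 15 99 34.0 | 15 100 33.0 | 15 101 33.0 | 15 102 34.0 | 15 103 34.0 | 15 104 -1.0 | 15 105 0.0 | 15 106 -1.0 | 15 107 1.0 | 15 108 0.0 | 15 109 -0.0 | 15 110 0.0 | 15 111 -1.0 |
```

```bash
python3 - <<'E'
from pl import *
from bl import blade_in_hand
robot.line_to(W(-8.9,.6,21),velocity=.08)
robot.pause(.2)
p=imaging.camera("wrist"); np.save("w5.npy",p,allow_pickle=True); save(p,"w5.png",(180,80,340,240),4)
t=readout.current_eef_pos();o=readout.current_orientation()
print((t-W(-8.9,.6,21))*1000,o,readout.current_contact_force().round(2),readout.current_clock())
blade_in_hand(p,t,o[2])
E
```

```text
[ 0.22868154 -0.06892337  0.32173195] [3.14117370e+00 3.23378077e-04 1.74740634e+00] [ 0.07 -0.   -2.08] 20.9583
plane tilt a,b, z0 [-0.0249 -0.3872  0.0431] n 10213
ranges a [-34.5203545   34.57443032] b max [79.78677619 79.81698455 79.83552023] h 0.018918466101394638
edges slope [-1.90000e-03 -3.46672e+01] [1.30000e-03 3.46969e+01] mid [-0.1 -0.1  0.2 -0.1  0.2  0.2 -0.  -0.1 -0.1 -0.1 -0.1 -0.1 -0.  -0.
  0.2]
notch [-4.5 -4.5 -4.4 -4.4 -4.4 -4.4] [6.7 6.7 6.7 6.7 6.7 6.7]
notch bottom b [79.81275845 79.81363041 79.81406231 79.81449148 79.81491793]
```

View pics/w5.png

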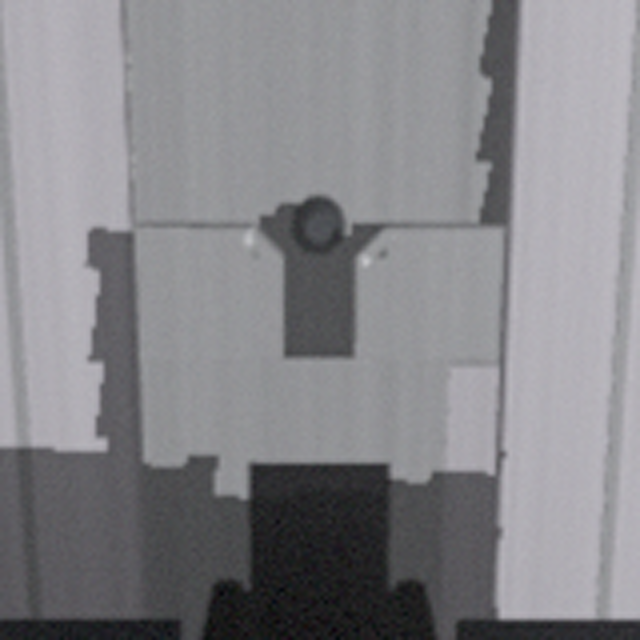

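```bash
python3 - <<'E'
from pl import *
r=robot.line_to(W(-8.9,.6,7),velocity=.012,until_force=2.5)
t=readout.current_eef_pos();print(r,t[2],readout.current_contact_force().round(2))
robot.pause(.2)
p=imaging.camera("wrist"); np.save("w6.npy",p,allow_pickle=True); save(p,"w6.png",(180,80,340,240),4)
t=readout.current_eef_pos();o=readout.current_orientation()
print(t[2],o,readout.current_contact_force().round(2),readout.current_clock(),readout.current_opening())
E
```

```text
True 0.0075083415884957955 [-0.04 -0.1   6.89]
0.007485426667799028 [-3.14129692e+00 -2.77249193e-04  1.74742330e+00] [-1.14 -0.87  6.32] 22.25 0.011889500937653607
```

View pics/w6.png

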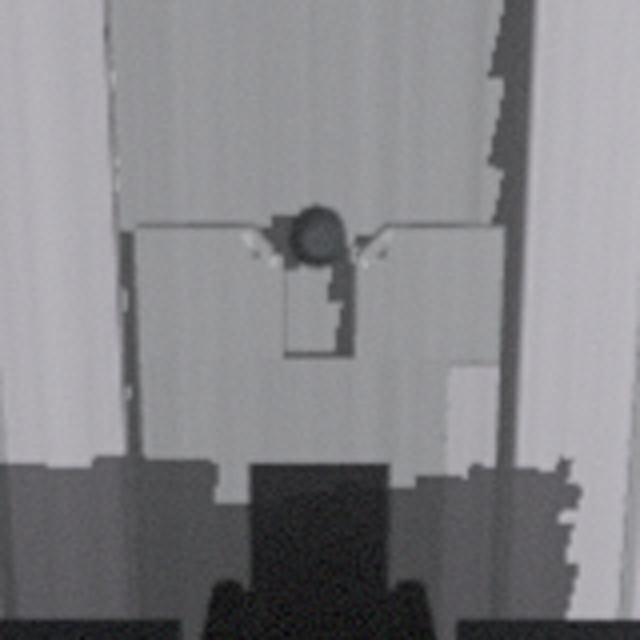

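```bash
python3 - <<'E'
from pl import *
t=readout.current_eef_pos()
for k in range(3):
    t=t+[0,0,.0003]; robot.line_to(t,velocity=.01); robot.pause(.1)
    f=readout.current_contact_force(); print(readout.current_eef_pos().round(5),f.round(2))
    if f[2]<0.5: break
print(readout.current_clock())
E
```

```text
[ 0.54534 -0.14854  0.00763] [ 0.79 -1.   -0.71]
22.6417
```

```bash
python3 - <<'E'
from pl import *
e3=np.r_[ex,0]
t=readout.current_eef_pos()
r=robot.line_to(t+e3*.0095,velocity=.01,until_force=3.5); robot.pause(.1)
f0=readout.current_contact_force(); t1=readout.current_eef_pos()
print(r,(t1-t)@e3*1000,f0.round(2),f0@e3)
if not r:
    r=robot.line_to(t1+e3*.0055,velocity=.002,until_force=6)
    f=readout.current_contact_force(); t2=readout.current_eef_pos()
    print(r,(t2-t)@e3*1000,f.round(2),(f-f0)@e3)
    robot.pause(.15); f=readout.current_contact_force(); print((f-f0)@e3, f.round(2))
p=imaging.camera("wrist"); np.save("w7.npy",p,allow_pickle=True); save(p,"w7.png",(180,80,340,240),4)
print(readout.current_clock(),readout.current_opening(),readout.current_eef_pos())
E
```

```text
False 9.545737690793604 [-1.18 -0.53 -1.06] 1.258878977774263
True 12.756444812764071 [ 3.09  0.6  -1.48] -4.404341591786347
-3.101592829338681 [1.85 0.13 1.72]
25.3667 0.011990881278805349 [ 0.53277108 -0.15071182  0.00751898]
```

View pics/w7.png

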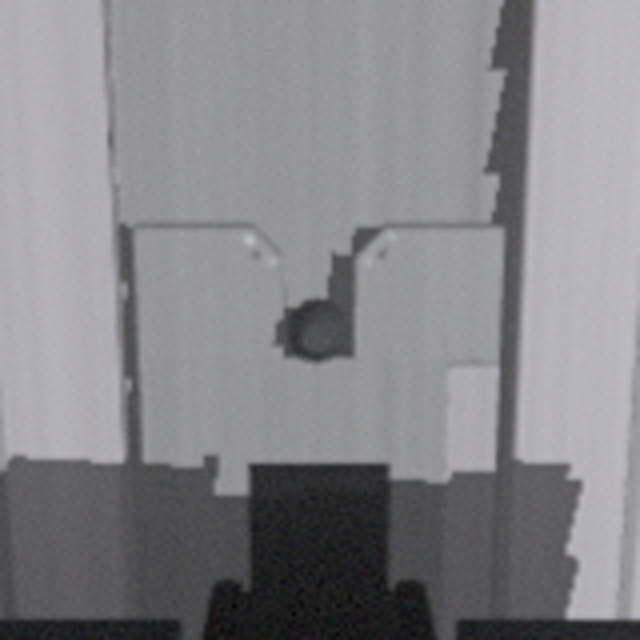

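```bash
python3 - <<'E'
from pl import *
e3=np.r_[ex,0]
def rf(n=8):
    F=[]
    for _ in range(n): F.append(readout.current_contact_force()); robot.pause(.015)
    F=np.array(F); return F.mean(0),(F@e3).std(),(F@e3).min()
t=readout.current_eef_pos(); base=t.copy()
print(rf())
for k in range(10):
    r=robot.line_to(base+e3*.0001*(k+1)+[0,0,.0001],velocity=.002,until_force=4)
    f,s,mn=rf(); print(k,r,((readout.current_eef_pos()-t)@e3*1000).round(3),f.round(2),(f@e3).round(2),s.round(2),mn.round(2))
    if f@e3<-6: break
print(readout.current_clock())
E
```

```text
(array([ 3.03362149, -0.53290544,  1.24333246]), np.float64(0.4185026837231683), np.float64(-3.7455106318689078))
0 False 0.08 [ 3.7  -0.26 -0.73] -3.6 0.67 -4.37
1 False 0.13 [ 4.45  0.29 -1.56] -4.43 0.24 -4.8
2 False 0.162 [ 4.89  0.28 -1.66] -4.86 0.54 -5.52
3 False 0.159 [ 5.47  0.41 -1.88] -5.46 0.5 -6.5
4 False 0.15 [ 5.64  0.32 -2.18] -5.61 0.31 -5.91
5 False 0.168 [ 5.89  0.28 -1.96] -5.85 0.4 -6.4
6 False 0.187 [ 6.39  0.2  -2.18] -6.33 0.58 -7.14
28.225
```

```bash
python3 - <<'E'
from pl import *
e3=np.r_[ex,0]
t=readout.current_eef_pos()
# command continues from earlier base: reuse same command increments relative
base=np.array([0.53277108,-0.15071182,0.00751898])
for k in (8,9):
    robot.line_to(base+e3*.0001*k+[0,0,.0001],velocity=.002,until_force=4)
    F=[]
    for _ in range(10): F.append(readout.current_contact_force()); robot.pause(.015)
    F=np.array(F); print(k,F.mean(0).round(2),(F@e3).mean(),(F@e3).min(),((readout.current_eef_pos()-base)*1000).round(2))
    if (F@e3).mean()<-6.8: break
p=imaging.camera("wrist"); np.save("w8.npy",p,allow_pickle=True); save(p,"w8.png",(180,80,340,240),4)
from bl import blade_in_hand
print(readout.current_clock(),readout.current_orientation())
E
```

```text
8 [ 6.68  0.35 -2.47] -6.638468701418556 -7.377236590840441 [-0.17  0.01  0.29]
9 [ 6.92  0.43 -2.54] -6.8888562870762 -7.693211981336532 [-0.21 -0.01  0.3 ]
29.1083 [ 3.14032186e+00 -1.60021211e-03  1.74787820e+00]
```

View pics/w8.png

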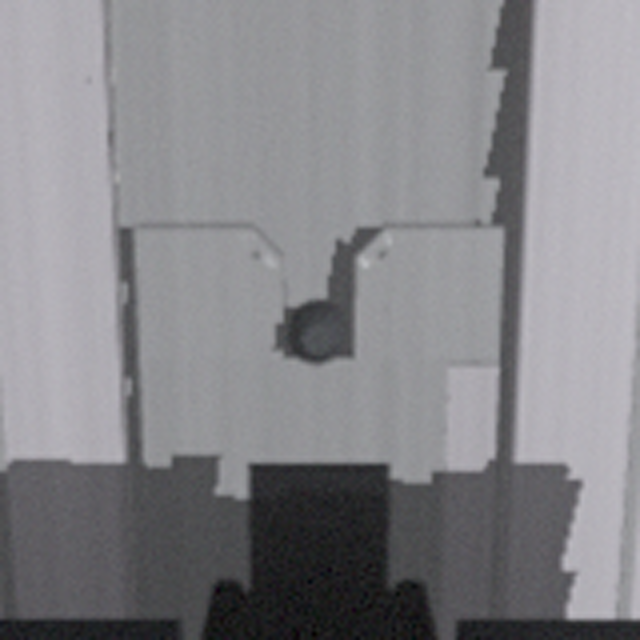

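```bash
python3 - <<'E'
from pl import *
e3=np.r_[ex,0]
t=readout.current_eef_pos()
grip(.045)
print(readout.current_contact_force().round(2),readout.current_eef_pos()-t)
t=readout.current_eef_pos()
robot.line_to(t+[0,0,.10],velocity=.15)
grip(0,20)
q=W(-121.5,0,0); q[2]=.15
robot.line_to(q,velocity=.2,attitude=O)
p=imaging.camera("wrist"); np.save("w9.npy",p,allow_pickle=True); save(p,"w9.png",s=1.5)
print(readout.current_contact_force().round(2),readout.current_clock())
for d in spotter.spot_point(p,"keeper_tip"): print(d)
s=imaging.camera("side"); save(s,"s9.png",(210,110,330,200),6)
E
```

```text
[-0.09 -1.17  0.48] [-0.00070327 -0.00017807 -0.00019117]
[-0.06  0.31  0.19] 32.6417
{'xy': [260.4, 152.1], 'score': 0.74}
```

View pics/w9.png

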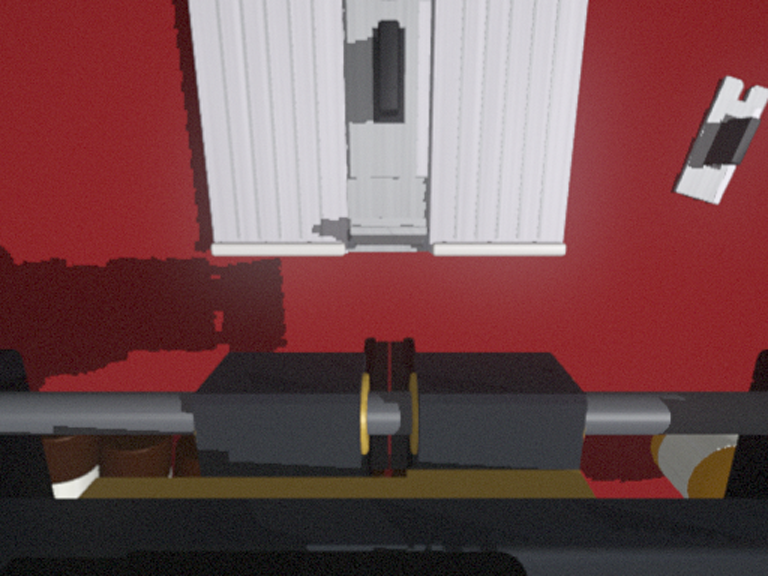

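View pics/s9.png

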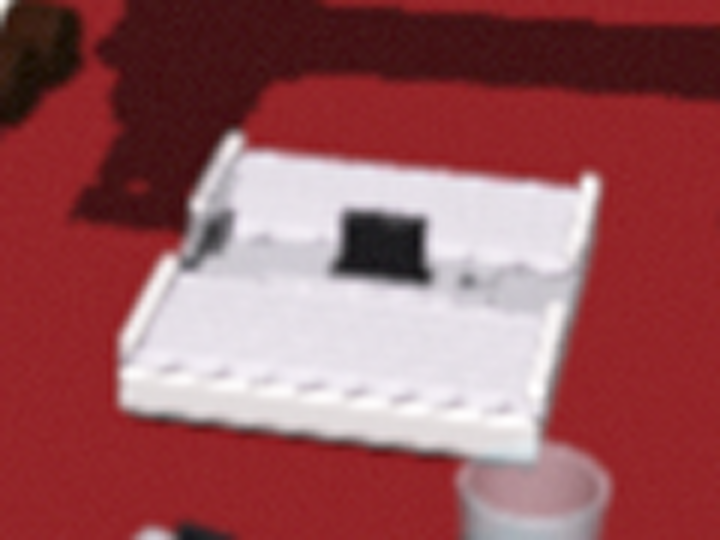

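```bash
python3 - <<'E'
from pl import *
p=np.load("w9.npy",allow_pickle=True).item();X=cloud(p)
E=X[...,:2]-c; sx=E@ex*1000; sy=E@ey*1000; z=X[...,2]*1000
v,u=np.mgrid[:384,:512]
for vv in range(110,170,4): print(vv,[(round(sx[vv,uu]),round(sy[vv,uu]),round(z[vv,uu])) for uu in (236,250,262,276,284)])
m=(abs(sy)<27)&(sx<-70)&(sx>-115)&(z>48)&(z<100)
print(m.sum(),np.c_[sx[m],z[m]].round()[::6].tolist())
for vv in range(224,236,2): print(vv,[(round(sx[vv,uu],1),round(sy[vv,uu],1),round(z[vv,uu])) for uu in (246,250,254,266,270,274)])
t=readout.current_eef_pos();e=t[:2]-c;print("tcp",e@ex*1000,e@ey*1000,t[2])
# blade rear edge
print([ (vv,round(sx[vv,250]),round(z[vv,250])) for vv in range(84,124,3)])
E
```

```text
110 [(-49, 22, 38), (-49, 8, 39), (-49, -4, 39), (-49, -17, 38), (-49, -25, 38)]
114 [(-53, 22, 39), (-53, 8, 39), (-53, -4, 37), (-53, -17, 38), (-53, -25, 39)]
118 [(-56, 22, 37), (-56, 8, 37), (-56, -4, 39), (-56, -17, 40), (-56, -25, 39)]
122 [(-60, 22, 33), (-60, 8, 34), (-60, -4, 33), (-60, -18, 34), (-60, -26, 34)]
126 [(-64, 22, 33), (-64, 8, 33), (-64, -4, 33), (-64, -18, 33), (-64, -26, 33)]
130 [(-68, 22, 32), (-68, 8, 33), (-68, -4, 33), (-68, -18, 33), (-68, -26, 33)]
134 [(-72, 22, 33), (-72, 8, 34), (-72, -4, 33), (-72, -18, 34), (-72, -26, 34)]
138 [(-76, 23, 33), (-76, 8, 34), (-76, -4, 34), (-76, -18, 33), (-76, -26, 33)]
142 [(-80, 23, 33), (-80, 8, 33), (-80, -4, 35), (-80, -18, 34), (-80, -26, 34)]
146 [(-79, 20, 76), (-79, 7, 75), (-79, -3, 76), (-79, -16, 77), (-84, -26, 34)]
150 [(-82, 19, 77), (-83, 7, 76), (-82, -3, 77), (-83, -16, 76), (-88, -26, 34)]
154 [(-85, 19, 86), (-85, 7, 85), (-85, -3, 86), (-85, -15, 85), (-85, -22, 85)]
158 [(-90, 20, 77), (-90, 7, 76), (-90, -3, 76), (-90, -16, 77), (-95, -26, 45)]
162 [(-99, 22, 44), (-98, 8, 50), (-98, -4, 48)
[... 3384 characters left out ...]
(1.9), 193), (np.float64(-111.5), np.float64(-4.6), 193), (np.float64(-109.5), np.float64(-6.6), 197), (np.float64(-109.8), np.float64(-8.8), 197)]
234 [(np.float64(-109.9), np.float64(6.0), 199), (np.float64(-110.2), np.float64(3.9), 198), (np.float64(-111.5), np.float64(1.9), 195), (np.float64(-111.2), np.float64(-4.6), 196), (np.float64(-109.7), np.float64(-6.6), 200), (np.float64(-110.3), np.float64(-8.7), 198)]
tcp -120.49755399771803 0.6689271099566692 0.1498191900670465
[(84, -25, 40), (87, -28, 39), (90, -30, 39), (93, -33, 39), (96, -36, 39), (99, -39, 39), (102, -41, 37), (105, -44, 40), (108, -47, 38), (111, -50, 39), (114, -53, 39), (117, -55, 38), (120, -58, 32), (123, -61, 34)]
```

```bash
python3 - <<'E'
from pl import *
H=np.array([-97,42.]); r=35.
def tcp(C): return W(C[0]-10.5,0.5,C[1]-38)
def C(th): return H+r*np.array([np.cos(th),np.sin(th)])+3.5*np.array([-np.sin(th),np.cos(th)])
robot.line_to(tcp([-110,79]),velocity=.15)
print(readout.current_contact_force().round(2))
ok=True
for th in (1.35,1.15,.95,.75,.55,.38,.22,.10):
    h=robot.line_to(tcp(C(th)),velocity=.06,until_force=15)
    print(th,h,readout.current_contact_force().round(2))
    if h: ok=False;break
if ok:
    h=robot.line_to(tcp(C(0)-[0,2.5]),velocity=.01,until_force=8)
    t=readout.current_eef_pos(); print("press",h,t[2]*1000+38,readout.current_contact_force().round(2))
    robot.pause(.3); print(readout.current_contact_force().round(2))
print(readout.current_clock())
s=imaging.camera("side"); save(s,"s10.png",(210,90,330,180),6)
E
```

```text
[0.73 1.27 0.11]
1.35 False [ 0.1  -0.54  0.19]
1.15 False [ 0.49  0.39 -0.28]
0.95 False [ 0.74 -0.01  0.57]
0.75 False [ 0.42 -0.57  0.49]
0.55 False [-0.19  0.02  0.51]
0.38 False [ 0.05 -0.64  0.14]
0.22 False [ 0.08 -0.21  0.08]
0.1 False [-0.53 -0.41 -0.94]
press True 46.27157770439665 [-1.77  0.96  6.28]
[-1.13  0.05  7.28]
36.5833
```

View pics/s10.png

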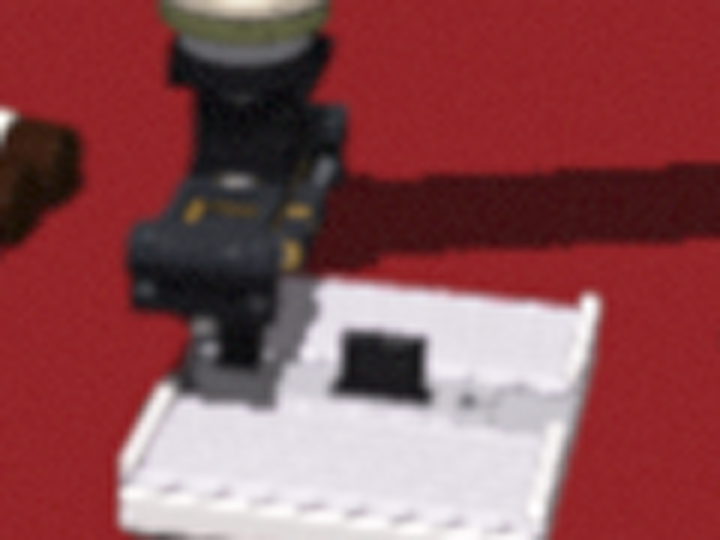

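```bash
python3 - <<'E'
from pl import *
t=readout.current_eef_pos()
h=robot.line_to(t-[0,0,.003],velocity=.01,until_force=10)
t1=readout.current_eef_pos(); print(h,(t1-t)*1000,readout.current_contact_force().round(2))
robot.pause(.2)
print(readout.current_contact_force().round(2))
robot.line_to(t1+[0,0,.13],velocity=.15)
p=imaging.camera("wrist"); np.save("w11.npy",p,allow_pickle=True); save(p,"w11.png",s=1.5)
X=cloud(p);E=X[...,:2]-c; sx=E@ex*1000; sy=E@ey*1000; z=X[...,2]*1000
for x0 in range(-96,-44,4):
    m=(abs(sx-x0)<2)&(abs(sy+1)<18)&(p["z_map"]>0); print(x0,np.median(z[m]).round(2),end="; ")
print(readout.current_contact_force().round(2),readout.current_clock())
E
```

```text
True [-0.02318615 -0.08248417 -0.04106457] [-3.54 -1.04  9.31]
[-3.16 -0.24  8.68]
-96 45.13; -92 44.88; -88 44.84; -84 45.02; -80 222.01; -76 222.77; -72 222.8; -68 45.3; -64 194.54; -60 185.02; -56 45.01; -52 45.52; -48 281.77; [-0.22 -0.23 -0.34] 38.1167
```

View pics/w11.png

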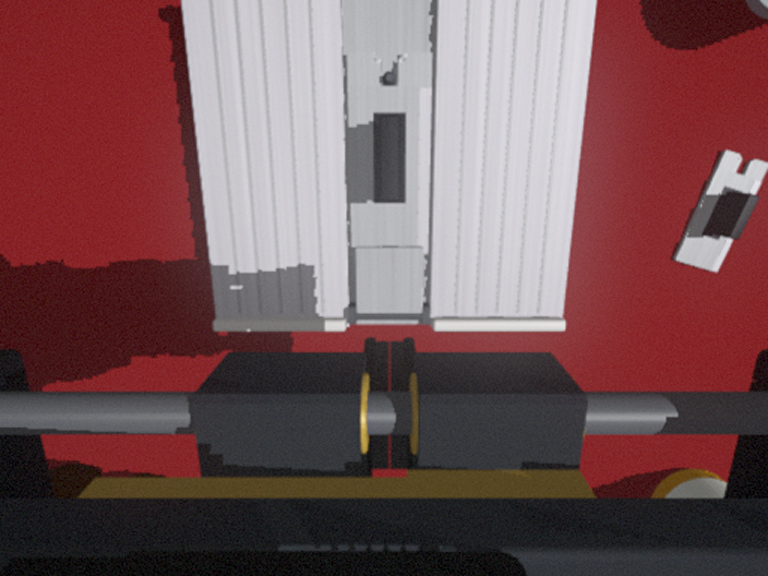

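```bash
python3 - <<'E'
from pl import *
p=np.load("w11.npy",allow_pickle=True).item(); save(p,"w11c.png",(200,20,320,220),3)
X=cloud(p);E=X[...,:2]-c; sx=E@ex*1000; sy=E@ey*1000; z=X[...,2]*1000
m=(sx>-92)&(sx<-54)&(abs(sy+1)<19)&(z>40)&(z<60)
print("keeper slope",np.polyfit(sx[m],z[m],1),m.sum())
m=(sx>-48)&(sx<38)&(abs(sy+1)<22)&(abs(sy+1)>9)&(z>30)&(z<50)
print("blade plane",np.linalg.lstsq(np.c_[sx[m],sy[m],np.ones(m.sum())],z[m],rcond=None)[0].round(4))
E
```

```text
keeper slope [3.34701319e-05 4.49219648e+01] 1452
blade plane [ 2.00000e-03 -3.70000e-03  3.86273e+01]
```

View pics/w11c.png

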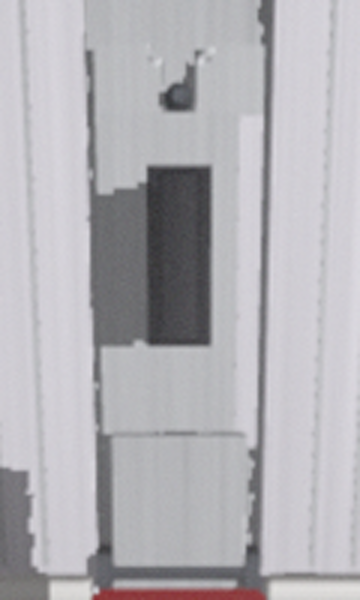

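The keeper is flat (slope about 0), the blade lies flat with the pin at the end of the notch, and the gripper is clear.

```bash
python3 -c "
from station import *
from station import ticket,readout
print(ticket.close_job(),readout.current_clock())"
```

```text
the job is handed in; nothing more can be done
the job is handed in; nothing more can be done
```

I laid the middle-sized blade from the board in the slicer's seat with its notch over the pin and pushed it home. I then pressed the keeper shut behind it and handed the job in at about 38 s.

**Push on the pin:** the force built slowly to about 6.9 N at the tool. The largest single reading I took was 7.7 N.

**Last checks:**
- **Keeper:** its top measured flat (slope about 0).
- **Blade:** it lay flat, tilted about 0.004 rad at most. In the picture the pin sat at the closed end of the notch.
- **Gripper:** it was empty, raised clear and touching nothing.
- **Glass, jar and breadsticks:** I never went near them and saw no contact, but I did not measure their positions again at the end.

**What disagreed with the description:**
- **Fingertips:** they are about 37 mm short of the reported TCP. My first grasp closed above the grip without moving anything, and the second, corrected for this, held.
- **Slicer:** the pin and hinge measured about 3 mm further along its x than the outline suggested. I placed the blade by the pin itself.

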